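# Draw a gel cassette out of the scanner and lift it by its catches

### The arm

A 6-joint arm with a two-finger parallel gripper is mounted at the origin on the work surface. World frame = base frame: x ahead of the robot, y to its left, z up, the work surface at z = 0. Lengths are in mm, angles in rad, forces in N, time in s.
With the tool pointing down it reaches from about 325 to 750 mm from the base axis. Payload 7.6 kg.
Tool frame: the origin (TCP) lies midway between the tips of the shut fingers; the grasp point (between the pads) lies 19 mm behind it; z points along the fingers, y is the direction in which the jaws open and shut (so a half turn about z gives the same grasp; the last joint's range is limited). The gripper opens to 85 mm and grips with 20 to 120 N. Pads are 22 mm wide; open, the fingers measure 114 mm over their backs; the gripper's body (76 mm by 85 mm) begins 54 mm behind the grasp point. The pads swing forward as they close: fully open they stand 13 mm farther back than shut.
Start: joints at [1.105, 0.052, 1.401, -0, 1.689, -0.07], TCP at [202.398, 484.439, 231.323] pointing down, gripper open.
Joint ranges: [-2.9, 2.9], [-0.91, 2.17], [0.12, 2.37], [-1.06, 4.2], [0.26, 2.73], [-2.93, 2.93]. Speed limits (rad/s): [2.57, 2.57, 3.01, 3.14, 3.14, 3.14].

### API

Orientations are given as a unit quaternion [w, x, y, z].
In Python, from rig import manip gives the robot as it stands.
- The arm moves only by the tool drive_tool, never from a script. Its argument "increments" is one flat list of numbers, 5 for each row, row after row: the finger opening in m, from 0 to 0.0854, then the shift along the tool's x, y, z in m, then the turn about the tool's z in degrees. A call has 1 to 20 rows; each row is the pose to reach, as a shift and turn from the pose commanded when the call began, along the tool's axes at that moment; what a row does not reach only later rows make up. A row lasts 1/8 s, in which the tool goes at most 62.5 mm and 10.7 degrees, less where a joint would pass 70% of its speed; a pose out of reach is approached as far as the arm can. A call with a gripper value outside its range is refused whole. The fingers move at their own pace and stop on an object; the grip force is fixed at half the most. Time passes only in rows, so rows that repeat a pose let the fingers close. It gives the time, the measured TCP pose, the force and the opening at its end, in the units of the state.
- manip.get_obs(): the state, without advancing time (a new reading comes with each control period).
- manip.grab_frame(name): name is "side" or "top"; returns a dict with "img" (480x640x3 uint8, red, green, blue), "depth" (480x640 float32, mm along the optical axis (not along the pixel's ray), 0 where there is no reading), "fx", "fy", "cx", "cy" (pixels), "R" (3x3) and "t" (3): a world point X has camera coordinates R X + t. Camera axes: x right, y down, z forward; pixel columns grow to the right and rows downward; lengths in mm; the calibration is good to about 2 mm. A picture is of the moment at which its call begins.
- manip.job_done(): hands the job in, once; it reports no verdict.
Trained networks look in a picture, given as the dict that the camera call returned (one of the last four; its "shot" number tells which), for a name from the list of things; names that differ only in an ending like _2 or _b are one class to them, and where a whole thing is asked for, a point or a joint stands for the part that bears it (a point fixed in the world has none). Each returns a list of dicts, best first, with "confidence" (0 to 1); they miss things now and then, are a little off and sometimes report something else, mostly with a low value. They report only what shows in the picture. A call takes as long as a camera call. They do not tell look-alikes from the thing itself.
- manip.masks_of(picture, name): "region" (480x640 bool, what is visible of it) and "rect" ([left, top, right, bottom] in pixels, round what is visible of it).
- manip.landmark_of(picture, name): "at" ([column, row] in pixels: a listed point, or the origin of a listed thing).
The state is a dict: "clock": time; "joint_pos": joint angles; "qvel": joint speeds; "joint_efforts": joint torques, N m; "position": TCP position; "orientation": TCP orientation; "wrist_force": force on the tool from outside, world axes, zero at the start; "wrist_torque": the same for the moment, N m; "finger_gap": opening from 0.0 (shut) to 1.0 (fully open).
Only numpy, scipy, OpenCV 4.12 (cv2) and the standard library are available. Lean on these libraries where they do the work, as an engineer would, in place of code of your own. Each camera call takes 0.05 s, during which the arm holds its last target. There are 200 camera calls.

### The job

The scan is finished: draw the white gel cassette (the one with the blue pull post) along its channel, out from under the scan head, until it meets the front stop, then squeeze its two green side catches together and lift it out. Finish while still holding it by the squeezed catches, level and still, with its underside at least 12 cm above the bench and touching nothing else. Leave the bottle, the tub and the tip rack undisturbed.

Things in the scene. Friction and masses are not known exactly. Their poses are not given: they have to be found in the camera images.
- dock: Scanner dock, fixed. Origin on the bench below the middle of the catches as they stand when the cassette is at the front stop. x: along the channel to the scan head (it slides out to -x), y across, z up. Channel floor 12 mm above the bench, 74 mm wide. Along its whole length lips (underside 22, top 30 mm above the bench) reach in from both sides, leaving a 62 mm wide opening. Dock 100 mm wide there.
- stop (a point): Front stop of the dock: black bar across the channel, 26 mm high above the bench; this point is the middle of its inner face, 12 mm above the bench, at x = -110 mm of the dock. The cassette's front end meets it.
- head_front (a point): White scan head, a roof over the channel's rear: from x = 100 to 241 mm of the dock, 128 mm wide, underside 94 mm and top 122 mm above the bench, on side walls 14 mm thick, closed at the rear. This point: middle of its front edge on the underside (x = 100 mm).
- cassette: White cassette, loose, x -110 to +80 mm, 59 wide, about 0.31 kg (+-40 %); drags 1 to 4 N. Origin on its underside below the middle of the catches, near its mass centre; axes as the dock's. Front tray 22 high, rear 40, saddle between the catches 28 wide, 66 high. Starts 115 to 150 mm from the stop, catches under the head. Catch noses run under the lips: no lifting anywhere until both are squeezed.
- post (a point): Blue pull post at the cassette's front end, 14 x 14 mm, from 21 to 78 mm above the cassette's underside. This point is on its axis, 12 mm below its top, 100 mm from the catches' middle towards -x. At the start it stands 50 to 85 mm in front of the scan head.
- catches (a point): Midway between the two green catches, 54 mm above the cassette's underside, a good height to squeeze at; axes as the cassette's. Catches: upright plates 32 mm wide (along x), 6 mm thick, tops 18 mm above this point, outer faces 29 mm to its +y and -y at rest (58 mm over both), 44 mm over both when squeezed home. At their foot a nose 6 mm further out lies under the lip.
- catch_left (a joint): Inward travel (m) of the catch on the cassette's +y side: 0 at rest, 0.007 squeezed home. Spring: 3 N to start, 7.2 N at the end. Its nose is free of the lip beyond about 0.0055.
- catch_right (a joint): The same for the catch on the -y side; positive is inward.
- bottle: Bystander: glass bottle with blue cap, 66 mm across, 150 mm high; origin at the centre of its underside.
- tub: Bystander: clear open plastic tub, 80 x 60 x 45 mm; origin at the centre of its underside.
- tip_rack: Bystander: orange tip rack, 85 x 60 x 43 mm; origin at the centre of its underside.
Things that resemble listed ones, but are neither listed nor needed, are in the scene too. Of the things that look like the cassette, the largest one is meant.

How it is judged (in metres and radians):
On the way:
1. the cassette, still down in its channel, has been drawn out to the front stop (within 8 mm) (x of cassette in the frame of dock below 0.008 m and z of cassette in the frame of dock between 0.006 and 0.018 m), for 0.1 s.
At the end, for the whole second after the job is handed in: The cassette is held by the fingers with both catches squeezed (each more than 5 mm in), its underside more than 115 mm above the bench, level within 0.2 rad, still (under 0.03 m/s and 0.3 rad/s), and touching neither the dock nor any bystander (height (world z) of cassette above 0.115 m and angle between cassette's own z axis and vertical below 0.2 rad and value of joint each of catch_left, catch_right above 0.005 m and contact force between cassette and the fingers above 2 N and contact force between cassette and dock below 0.2 N and contact force between cassette and bottle below 0.2 N and contact force between cassette and tub below 0.2 N and contact force between cassette and tip_rack below 0.2 N and linear speed of cassette below 0.03 m/s and angular speed of cassette below 0.3 rad/s); the arm keeps its last pose, push and grip.
It fails at once if the bottle is moved by more than 20 mm or tipped (distance of bottle from where it was at the start of the episode above 0.02 m or angle between bottle's own z axis and vertical above 0.3 rad).
It fails at once if the tub is moved by more than 20 mm or tipped (distance of tub from where it was at the start of the episode above 0.02 m or angle between tub's own z axis and vertical above 0.3 rad).
It fails at once if the tip rack is moved by more than 20 mm or tipped (distance of tip_rack from where it was at the start of the episode above 0.02 m or angle between tip_rack's own z axis and vertical above 0.3 rad).
It also fails if it takes over 51 s, if anything falls off the work surface, if the arm or the gripper's body presses on something with over 40 N, if the wrist force passes 120 N, or if a joint passes its speed limit or range.

## Working session

There is one attempt and no reset: what is moved stays moved. The work goes in short steps, Python scripts to look and compute and a tool call to move; the robot and the scene stay as the last step left them, time stands still between calls to the robot, and variables do not carry over. Pictures are saved under pics/ and viewed, about 8 in all and at most 12, crops included, and the job is handed in when it is done.

Besides the shell and the picture viewer there is one more tool, called after ">>>" as a command line: name --argument value ..., lists and objects as JSON in quotes. drive_tool: Moves the arm, as the interface text tells. Its arguments: {"type":"object","properties":{"increments":{"type":"array"}},"required":["increments"]}

```bash
mkdir -p pics; ls; cat > h.py <<'E'
from rig import manip
import numpy as np, cv2
def px2w(f,uv,z=None,depth=None):
    u,v=uv; d=np.array([(u-f["cx"])/f["fx"],(v-f["cy"])/f["fy"],1.0])
    R=np.array(f["R"]);t=np.array(f["t"]);c=-R.T@t; r=R.T@d
    s=depth if depth is not None else (z-c[2])/r[2]
    return c+s*r
def save(f,n,crop=None,k=1):
    im=f["img"][:,:,::-1]
    if crop: a,b,c,d=crop; im=im[b:d,a:c]
    cv2.imwrite("pics/"+n,cv2.resize(im,None,fx=k,fy=k))
E
python3 - <<'E'
from h import *
o=manip.get_obs(); print(o)
for n in ("side","top"):
    f=manip.grab_frame(n); save(f,n+"0.png")
    print(n,f["R"],f["t"],f["fx"])
    for k in ["dock","stop","head_front","cassette","post","catches","bottle","tub","tip_rack"]:
        for r in manip.landmark_of(f,k)[:3]:
            u,v=r["at"]; d=float(f["depth"][int(np.clip(v,0,479)),int(np.clip(u,0,639))])
            print(k,np.round(r["at"],1),round(r["confidence"],2),np.round(px2w(f,(u,v),depth=d)))
E
```

```text
pics
{'clock': 0.0, 'joint_pos': array([ 1.10472418e+00,  5.28191570e-02,  1.40172313e+00,  1.56284864e-05,
        1.68859511e+00, -7.02942653e-02]), 'qvel': array([-1.24390860e-03, -8.08719563e-04, -1.58016207e-03,  8.76220461e-04,
        6.56036131e-05, -5.06045212e-04]), 'joint_efforts': array([ 8.59920947e-04, -3.81678665e+01, -3.60188377e+01, -9.67635913e-06,
        6.15470271e-03,  5.05853075e-05]), 'position': array([202.23874418, 484.16029321, 230.48244606]), 'orientation': array([-2.12147459e-04,  1.96598959e-01,  9.80483683e-01, -7.42709639e-04]), 'wrist_force': array([-0.34998763, -0.10741939, -0.15545962]), 'wrist_torque': array([-0.03311539,  0.01177603,  0.00245774]), 'finger_gap': 0.9977468326125546}
side [[ 9.73308264e-01 -2.29501101e-01  5.16768751e-04]
 [-1.43900711e-01 -6.12030210e-01 -7.77632051e-01]
 [ 1.78783690e-01  7.56801339e-01 -6.28719433e-01]] [-473.18616836  213.02576384  587.50487251] 441.44675080366085
dock [372.1 382.4] 0.68 [ 529. -108.   11.]
dock [286.2 333.4] 0.5 [ 386. -423.  535.]
stop [360.9 459.7] 0.74 [ 482. -208.   25.]
head_front [382.4 2
[... 597 characters left out ...]
528.5748719  1034.988918  ] 543.7241601010099
dock [414.6 231.2] 0.56 [531. -89.  11.]
stop [473.6 253.3] 0.7 [ 490. -203.   11.]
stop [406.4 216.5] 0.38 [553. -58.  89.]
head_front [378.8 201.9] 0.89 [574.  -4. 123.]
head_front [417.7 230.1] 0.35 [533. -95.  11.]
cassette [153.6 283.2] 0.92 [425. 404.  44.]
cassette [244.2 358.3] 0.83 [287. 235.  29.]
post [199.9 359.1] 0.95 [288. 313.  51.]
post [408.5 214.4] 0.79 [562. -73.  32.]
catches [145.6 285.1] 0.87 [422. 419.  45.]
catches [238.4 366.6] 0.87 [274. 243.  47.]
bottle [376.  130.2] 0.84 [706.  -1. 101.]
tub [488.7 166. ] 0.78 [ 663. -238.   -1.]
tip_rack [364.5 282.9] 0.97 [431.  11.  38.]
tip_rack [375.4 128.5] 0.57 [708.   1. 106.]
```

View pics/side0.png

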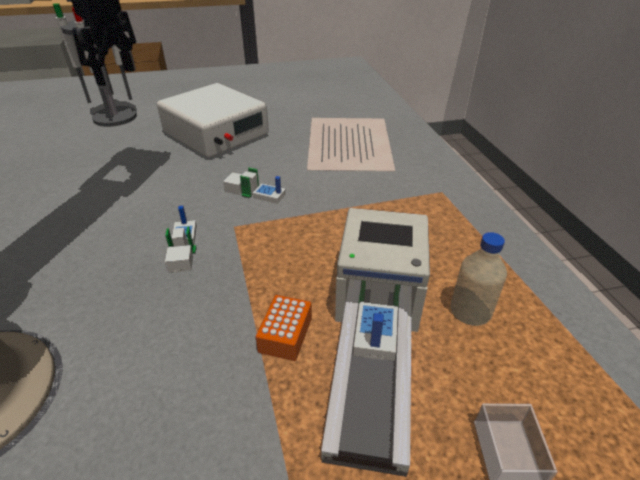

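View pics/top0.png

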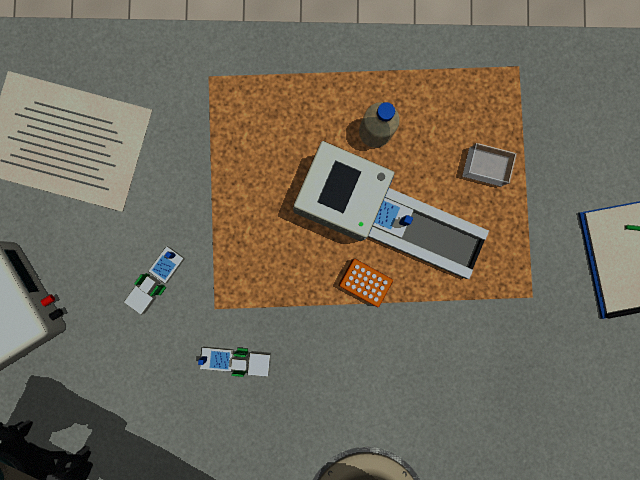

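The look-alikes are the small cassettes in the top view at (154,283) and (240,360). The third, at (395,215), sits in the dock under the head, and it is the largest and fits the description. I'll confirm that with a crop and fit the dock axis.

```bash
cat >> h.py <<'E'
def cloud(f):
    v,u=np.mgrid[0:480,0:640]; D=f["depth"].astype(float)
    c=np.stack([(u-f["cx"])/f["fx"]*D,(v-f["cy"])/f["fy"]*D,D],-1)
    P=(c-np.array(f["t"]))@np.array(f["R"]); P[D==0]=np.nan
    return P
E
python3 - <<'E'
from h import *
f=manip.grab_frame("top"); g=manip.grab_frame("side"); save(f,"crop.png",(280,130,520,300),3)
for n,f in (("top",f),("side",g)):
    P=cloud(f); X,Y,Z=P[...,0],P[...,1],P[...,2]; I=f["img"].astype(int)
    wht=(I.min(-1)>110)&(np.ptp(I,axis=-1)<50)
    reg=(X>440)&(X<640)&(Y>-260)&(Y<110)
    for nm,m in (("lips",reg&wht&(Z>24)&(Z<36)&(Y<-20)),("head",reg&(Z>112)&(Z<132))):
        q=P[m][:,:2].astype(np.float32); r=cv2.minAreaRect(q); print(n,nm,len(q),np.round(cv2.boxPoints(r)).tolist(),r, np.median(Z[m]))
    b=(I[...,2]>I[...,0]+40)&(I[...,2]>I[...,1]+25)&reg&(Z>60)&(Z<110)&(Y<-20)
    print(n,"post",b.sum(),np.round(P[b].mean(0)),P[b].min(0).round(),P[b].max(0).round())
    for k in ["stop","post","head_front"]:
        z={"stop":12,"post":78,"head_front":94}[k]
        for r in manip.landmark_of(f,k)[:3]: print(k,np.round(r["at"]),round(r["confidence"],2),px2w(f,r["at"],z=z).round(1))
E
```

```text
top lips 2344 [[441.0, -189.0], [534.0, -228.0], [614.0, -35.0], [521.0, 4.0]] ((527.2904663085938, -111.98848724365234), (208.73202514648438, 100.60737609863281), 67.55510711669922) 29.46905482157043
top head 4417 [[511.0, 15.0], [629.0, -33.0], [681.0, 93.0], [562.0, 141.0]] ((595.7293701171875, 54.066009521484375), (135.9075927734375, 128.08285522460938), 67.7704849243164) 121.35486760407797
top post 56 [548. -61.  89.] [541. -69.  85.] [555. -54.  93.]
stop [477. 252.] 0.8 [ 492.6 -210.2   12. ]
post [168. 254.] 0.95 [480.3 369.6  78. ]
post [201. 361.] 0.87 [289.8 306.5  78. ]
head_front [380. 203.] 0.75 [575.5  -9.2  94. ]
side lips 4890 [[439.0, -190.0], [532.0, -229.0], [618.0, -23.0], [525.0, 16.0]] ((528.6141967773438, -106.31786346435547), (223.45912170410156, 100.30674743652344), 67.33799743652344) 29.297527589231812
side head 4534 [[509.0, 12.0], [627.0, -36.0], [679.0, 91.0], [561.0, 140.0]] ((594.0089111328125, 51.834049224853516), (137.83065795898438, 127.91915130615234), 67.60105895996094) 121.22319818755554
side post 222 [545. -67.  80.] [538. -72.  60.] [555. -55.  91.]
stop [365. 462.] 0.71 [ 488.  -206.7   12. ]
post [273. 180.] 0.97 [463.4 324.7  78. ]
post [179. 211.] 0.68 [285.  259.4  78. ]
post [379. 320.] 0.55 [549.4 -61.3  78. ]
head_front [382. 279.] 0.94 [573.3  -1.8  94. ]
```

View pics/crop.png

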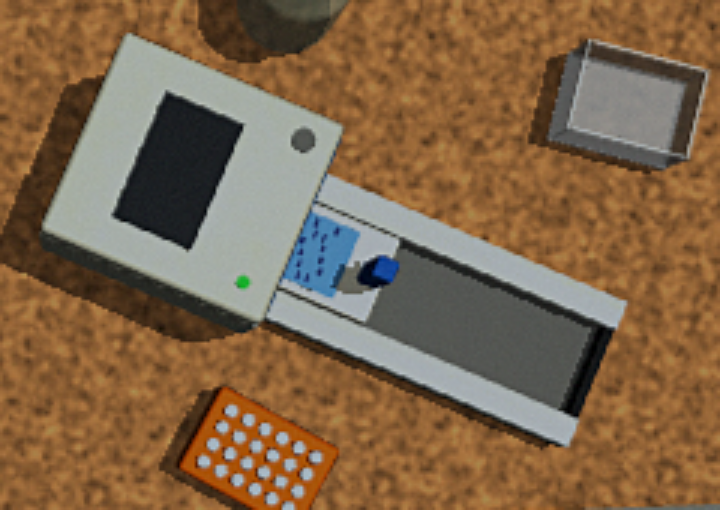

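The crop shows the white cassette with its gel window and blue post (crop 383,271) in the dock, which confirms it. From the fits, the dock origin is about (531,-103) with a yaw of 67.6°. The post is near (548,-61), about 145 mm of travel from the stop. I'll move above the post with the jaws across the channel.

>>> drive_tool --increments '[0.07, -0.038, -0.026, 0, 6.4, 0.07, -0.076, -0.053, 0, 12.8, 0.07, -0.113, -0.079, 0, 19.2, 0.07, -0.151, -0.106, 0, 25.6, 0.07, -0.189, -0.132, 0, 32, 0.07, -0.227, -0.158, 0, 38.4, 0.07, -0.265, -0.185, 0, 44.8, 0.07, -0.302, -0.211, 0, 51.3, 0.07, -0.34, -0.238, 0, 57.7, 0.07, -0.378, -0.264, 0, 64.1, 0.07, -0.416, -0.291, 0, 70.5, 0.07, -0.454, -0.317, 0, 76.9, 0.07, -0.491, -0.343, 0, 83.3, 0.07, -0.529, -0.37, 0, 89.7, 0.07, -0.529, -0.37, 0.03, 89.7, 0.07, -0.529, -0.37, 0.06, 89.7, 0.07, -0.529, -0.37, 0.06, 89.7, 0.07, -0.529, -0.37, 0.06, 89.7]'

```text
clock: 3.65
position: [548.4, -60.9, 172.8]
orientation: [0.001, 0.831, 0.557, 0.001]
wrist_force: [-0.2, -0.3, 1.2]
finger_gap: 0.818
```

>>> drive_tool --increments '[0.07, 0, 0, 0.03, 0, 0.07, 0, 0, 0.06, 0, 0.07, 0, 0, 0.09, 0, 0.07, 0, 0, 0.112, 0, 0.07, 0, 0, 0.112, 0, 0.07, 0, 0, 0.112, 0]'

```text
clock: 4.4
position: [549.1, -61.0, 61.5]
orientation: [0.001, 0.831, 0.557, 0.001]
wrist_force: [0.7, -0.0, 0.3]
finger_gap: 0.818
```

```bash
python3 - <<'E'
from h import *
f=manip.grab_frame("side"); save(f,"c2.png",(300,180,460,420),2.5)
E
```

```text
(no output)
```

View pics/c2.png

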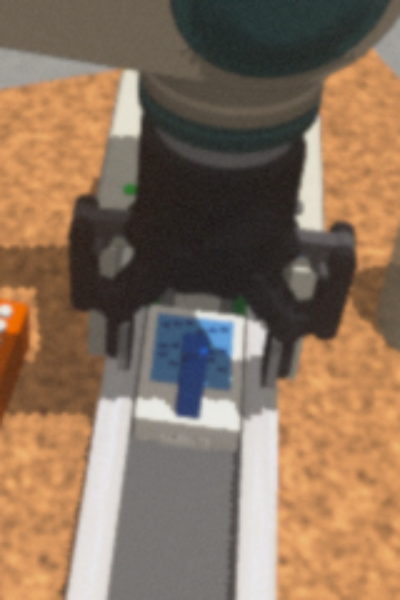

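The post (crop 190,375) stands between the open fingers (tips near 120,360 and 275,375). Next: close on it.

>>> drive_tool --increments '[0.04, 0, 0, 0, 0, 0.0, 0, 0, 0, 0, 0.0, 0, 0, 0, 0, 0.0, 0, 0, 0, 0, 0.0, 0, 0, 0, 0, 0.0, 0, 0, 0, 0]'

```text
clock: 5.2
position: [548.0, -60.9, 59.7]
orientation: [0.0, 0.831, 0.556, 0.0]
wrist_force: [-1.9, -0.1, 3.1]
finger_gap: 0.149
```

>>> drive_tool --increments '[0, -0.005, 0, 0, 0, 0, -0.015, 0, 0, 0, 0, -0.03, 0, 0, 0, 0, -0.045, 0, 0, 0, 0, -0.06, 0, 0, 0, 0, -0.075, 0, 0, 0, 0, -0.09, 0, 0, 0, 0, -0.105, 0, 0, 0, 0, -0.118, 0, 0, 0, 0, -0.128, 0, 0, 0, 0, -0.135, 0, 0, 0, 0, -0.138, 0, 0, 0, 0, -0.138, 0, 0, 0]'

```text
clock: 6.82
position: [494.9, -189.5, 59.6]
orientation: [0.0, 0.831, 0.556, -0.0]
wrist_force: [1.0, 2.4, 6.4]
finger_gap: 0.152
```

>>> drive_tool --increments '[0, -0.002, 0, 0, 0, 0, -0.004, 0, 0, 0, 0, -0.006, 0, 0, 0, 0, -0.007, 0, 0, 0, 0, -0.007, 0, 0, 0]'

```text
clock: 7.45
position: [493.5, -193.0, 59.7]
orientation: [-0.001, 0.831, 0.557, 0.003]
wrist_force: [6.5, 15.5, 5.6]
finger_gap: 0.151
```

>>> drive_tool --increments '[0.07, 0.002, 0, 0, 0, 0.07, 0.003, 0, 0, 0, 0.07, 0.003, 0, 0, 0, 0.07, 0.003, 0, -0.03, 0, 0.07, 0.003, 0, -0.07, 0, 0.085, 0.003, 0, -0.11, 0, 0.085, -0.05, 0, -0.13, 0, 0.085, -0.1, 0, -0.13, 0, 0.085, -0.13, 0, -0.13, 0, 0.085, -0.13, 0, -0.13, 0]'

```text
clock: 8.7
position: [441.9, -317.0, 188.8]
orientation: [-0.0, 0.832, 0.555, -0.0]
wrist_force: [-0.0, 0.0, 0.2]
finger_gap: 0.994
```

```bash
python3 - <<'E'
from h import *
o=np.array([531,-103]);a=np.radians(67.6);U=np.array([[np.cos(a),np.sin(a)],[-np.sin(a),np.cos(a)]])
f=manip.grab_frame("top"); g=manip.grab_frame("side"); 
A=f["img"][150:330,300:540,::-1]; B=g["img"][200:480,280:480,::-1]
cv2.imwrite("pics/c3.png",np.hstack([cv2.resize(A,(480,360)),cv2.resize(B,(257,360))]))
print(manip.get_obs()["position"])
for n,f in (("top",f),("side",g)):
    P=cloud(f); I=f["img"].astype(int); D=(P[...,:2]-o)@U.T; Z=P[...,2]
    reg=(abs(D[...,1])<45)&(abs(D[...,0])<130)
    gr=reg&(I[...,1]>I[...,0]+25)&(I[...,1]>I[...,2]+10)&(Z>35)&(Z<100)
    bl=reg&(I[...,2]>I[...,0]+40)&(I[...,2]>I[...,1]+25)&(Z>60)&(Z<110)
    for k,m in (("green",gr),("greentop",gr&(Z>78)),("post",bl)):
        if m.any():
            q=np.c_[D[m],Z[m]]; print(n,k,m.sum(),np.percentile(q,[3,50,97],axis=0).round(1).tolist())
    for k,z in (("catches",66),("post",78),("stop",12)):
        for r in manip.landmark_of(f,k)[:4]:
            w=px2w(f,r["at"],z=z); print(k,np.round(r["at"]),round(r["confidence"],2),w.round(1),(U@(w[:2]-o)).round(1))
E
```

```text
[ 442.97650874 -315.10544364  188.96398686]
top green 137 [[-11.1, -28.5, 73.9], [3.1, 22.8, 82.6], [17.9, 28.9, 85.8]]
top greentop 129 [[-11.2, -28.5, 79.5], [3.3, 22.5, 82.7], [17.9, 28.7, 85.9]]
top post 57 [[-102.8, -6.2, 86.9], [-96.7, 0.2, 89.1], [-90.4, 6.4, 92.2]]
catches [148. 284.] 0.75 [424.  407.6  66. ] [431.3 293.5]
catches [241. 364.] 0.75 [282.7 236.9  66. ] [219.6 359.1]
catches [429. 228.] 0.71 [ 533.9 -104.    66. ] [ 0.1 -3.1]
post [479. 246.] 0.78 [ 502.5 -191.7   78. ] [-92.9  -7.5]
post [202. 360.] 0.72 [291.9 303.9  78. ] [285.1 376.1]
post [167. 255.] 0.64 [478.5 372.2  78. ] [419.4 229.6]
post [475. 252.] 0.47 [ 491.  -185.6   78. ] [-91.7   5.5]
stop [475. 252.] 0.58 [ 491.8 -205.3   12. ] [-109.5   -2.7]
stop [482. 246.] 0.57 [ 503.2 -219.3   12. ] [-118.1  -18.6]
```

View pics/c3.png

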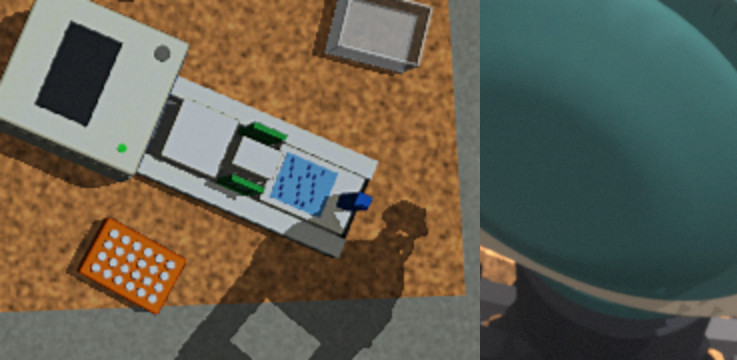

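The cassette is at the stop: the post at (355,202) meets the black bar, and the green catches are visible at (265,133) and (245,184). The catch centre is about (532,-100).

>>> drive_tool --increments '[0.0854, 0.04, 0, 0, 0, 0.0854, 0.085, 0, 0, 0, 0.0854, 0.13, 0, 0, 0, 0.0854, 0.175, 0, 0, 0, 0.0854, 0.21, 0, 0, 0, 0.0854, 0.233, 0, 0, 0, 0.0854, 0.233, 0, 0.03, 0, 0.0854, 0.233, 0, 0.05, 0, 0.0854, 0.233, 0, 0.05, 0, 0.0854, 0.233, 0, 0.05, 0]'

```text
clock: 10.35
position: [532.3, -99.7, 140.4]
orientation: [0.001, 0.831, 0.557, 0.001]
wrist_force: [0.5, 0.1, 0.9]
finger_gap: 1.0
```

>>> drive_tool --increments '[0.0854, 0, 0, 0.02, 0, 0.0854, 0, 0, 0.045, 0, 0.0854, 0, 0, 0.07, 0, 0.0854, 0, 0, 0.088, 0, 0.0854, 0, 0, 0.096, 0, 0.0854, 0, 0, 0.096, 0, 0.0854, 0, 0, 0.096, 0]'

```text
clock: 11.22
position: [532.5, -99.9, 44.4]
orientation: [0.001, 0.831, 0.556, 0.001]
wrist_force: [0.2, 0.5, -0.1]
finger_gap: 1.0
```

```bash
python3 - <<'E'
from h import *
o=manip.get_obs(); print(o["position"],o["wrist_force"])
f=manip.grab_frame("side"); save(f,"c4.png",(280,200,480,440),2.5)
E
```

```text
[532.53632348 -99.89047176  44.39012202] [ 0.170856    0.48204283 -0.10100676]
```

View pics/c4.png

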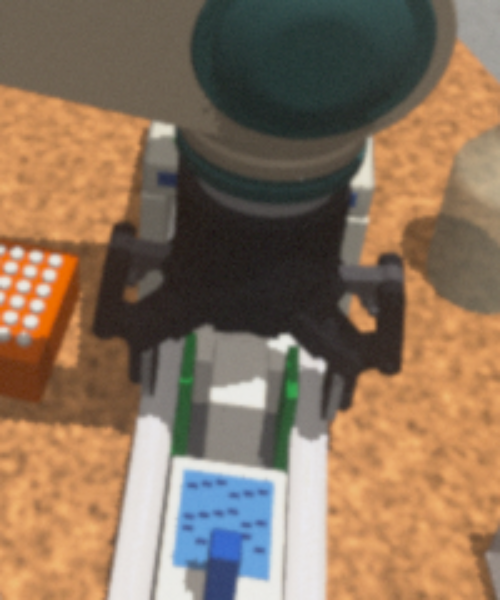

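Both green catches (crop 187,400 and 288,410) stand between the open fingers. Squeeze.

>>> drive_tool --increments '[0.06, 0, 0, 0, 0, 0.04, 0, 0, 0, 0, 0.02, 0, 0, 0, 0, 0.02, 0, 0, 0, 0, 0.02, 0, 0, 0, 0, 0.02, 0, 0, 0, 0, 0.02, 0, 0, 0, 0]'

```text
clock: 12.15
position: [532.7, -99.8, 46.1]
orientation: [0.001, 0.831, 0.556, 0.001]
wrist_force: [-5.8, 1.9, 16.6]
finger_gap: 0.453
```

>>> drive_tool --increments '[0.02, 0, 0, -0.003, 0, 0.02, 0, 0, -0.007, 0, 0.02, 0, 0, -0.012, 0, 0.02, 0, 0, -0.016, 0, 0.02, 0, 0, -0.02, 0, 0.02, 0, 0, -0.02, 0]'

```text
clock: 12.9
position: [532.1, -99.9, 63.7]
orientation: [0.0, 0.831, 0.556, 0.0]
wrist_force: [0.7, 0.1, -5.0]
finger_gap: 0.444
```

```bash
python3 - <<'E'
from h import *
o=manip.get_obs(); print(o["position"],o["wrist_force"],o["wrist_torque"],o["finger_gap"])
f=manip.grab_frame("side"); save(f,"c5.png",(280,200,480,440),2.5)
E
```

```text
[532.08759632 -99.8507489   63.71907408] [ 0.71349732  0.1275127  -4.95115042] [-0.03683831 -0.03319622 -0.05208008] 0.4442708806334238
```

View pics/c5.png

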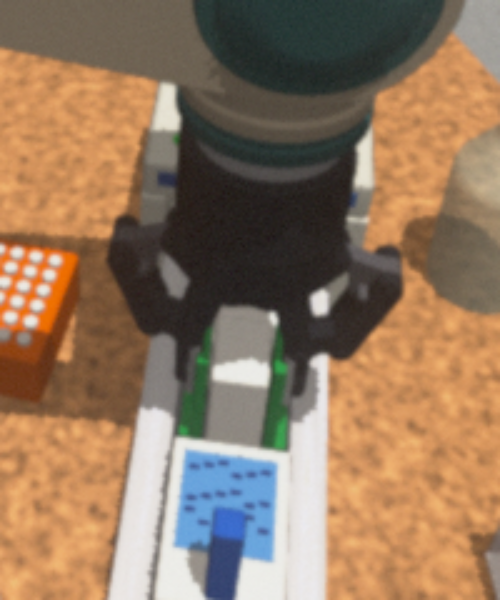

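The cassette (post top at crop 228,522) has risen with the fingers, and the load is about 5 N. I'll lift on.

>>> drive_tool --increments '[0.02, 0, 0, -0.008, 0, 0.02, 0, 0, -0.02, 0, 0.02, 0, 0, -0.035, 0, 0.02, 0, 0, -0.05, 0, 0.02, 0, 0, -0.065, 0, 0.02, 0, 0, -0.08, 0, 0.02, 0, 0, -0.095, 0, 0.02, 0, 0, -0.108, 0, 0.02, 0, 0, -0.117, 0, 0.02, 0, 0, -0.122, 0, 0.02, 0, 0, -0.125, 0, 0.02, 0, 0, -0.125, 0, 0.02, 0, 0, -0.125, 0, 0.02, 0, 0, -0.125, 0, 0.02, 0, 0, -0.125, 0]'

```text
clock: 14.82
position: [531.8, -99.7, 188.1]
orientation: [-0.0, 0.831, 0.556, -0.0]
wrist_force: [-0.5, -0.0, -3.6]
finger_gap: 0.443
```

```bash
python3 - <<'E'
from h import *
o=manip.get_obs(); print(o["position"],o["wrist_force"],o["wrist_torque"],o["finger_gap"],abs(o["qvel"]).max())
f=manip.grab_frame("side"); save(f,"c6.png",(240,120,500,480),1.6)
a=np.radians(67.6);U=np.array([[np.cos(a),np.sin(a)],[-np.sin(a),np.cos(a)]])
P=cloud(f); I=f["img"].astype(int); D=(P[...,:2]-[532,-100])@U.T; Z=P[...,2]
reg=(abs(D[...,1])<35)&(D[...,0]>-125)&(D[...,0]<-35)&(Z>60)
bl=reg&(I[...,2]>I[...,0]+40)
q=np.c_[D[bl],Z[bl]]; print("post/gel",bl.sum(),np.percentile(q,[3,50,97],axis=0).round(1).tolist())
t=reg&(Z<190)&(D[...,0]>-85); q=np.c_[D[t],Z[t]]; q=q[abs(q[:,2]-np.median(q[:,2]))<10]
print("tray plane z=ax+by+c",np.linalg.lstsq(np.c_[q[:,:2],np.ones(len(q))],q[:,2],rcond=None)[0].round(3))
E
```

```text
[531.79691017 -99.70977475 188.12339951] [-0.53211757 -0.03683599 -3.60831948] [ 0.04042235 -0.0198475  -0.03779621] 0.4433176811814531 0.003007609887145668
post/gel 2078 [[-109.7, -20.8, 174.5], [-74.5, 1.2, 176.1], [-36.9, 22.0, 231.0]]
tray plane z=ax+by+c [3.00000e-03 5.00000e-03 1.75538e+02]
```

View pics/c6.png

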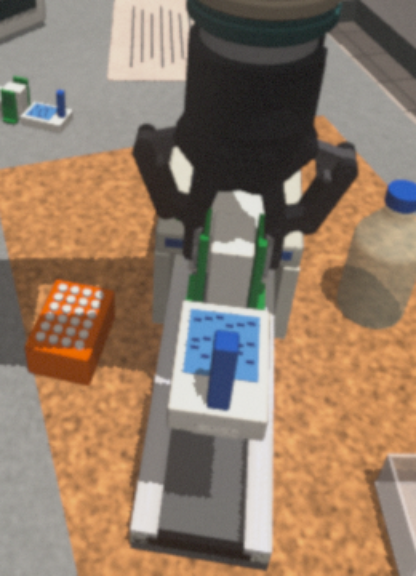

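The cassette hangs clear and level above the channel (tray at 220,370). Its tray top is at z 175, so the underside is at about 153 mm. The bystanders look untouched. Handing in.

```bash
python3 -c "
from rig import manip
print(manip.job_done()); o=manip.get_obs(); print(o['clock'],o['position'],o['wrist_force'],o['finger_gap'])"
```

```text
the job is handed in; nothing more can be done
None
the job is handed in; nothing more can be done
```

I pulled the cassette by its blue post to the front stop, squeezed both green catches, lifted it straight up and handed the job in at about 15 s, still holding it. No verdict is reported.

- **At the stop:** contact showed as about 17 N of push-back, and the top picture agreed.
- **Final hold:** the underside is at about 153 mm and the tray is level to within 0.01 rad. The joints are nearly still, and the wrist load is about 3.6 N, the cassette's weight alone. It touches nothing else in the last picture.
- **Bystanders:** the bottle and tip rack look untouched in the last side picture. The tub is only partly in that view, and I did not measure any of the three again.
- **Disagreements:** the gripper reads about 38 mm where 44 mm was expected over the squeezed catches. It also read about 13 mm on the 14 mm post, so I put this down to soft pads. The catch travel itself was not measured, but both noses came free of the lips on lifting. My dock position was off by about 3 mm along the channel, which I corrected from the post and catches before squeezing.

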